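Slide the solder carrier into its locating notches and latch it

ROBOT

A 7-joint arm with a two-finger parallel gripper is mounted at the origin on the work surface. World frame = base frame: x ahead of the robot, y to its left, z up, the work surface at z = 0. Lengths are in mm, angles in rad, forces in N, time in s.
With the tool pointing down it reaches from about 400 to 850 mm from the base axis. Payload 10.4 kg.
Tool frame: the origin (TCP) lies at the very end of the fingers, on their centre line; the grasp point (between the pads) lies 19 mm behind it (manip.grip_depth is the z of the grasp point in the tool frame, in mm); z points along the fingers, y is the direction in which the jaws open and shut (so a half turn about z gives the same grasp; the last joint's range is limited). The gripper opens to 87 mm and grips with 3 to 60 N. Pads are 19 mm wide; open, the fingers measure 117 mm over their backs; the gripper's body (75 mm by 190 mm) begins 51 mm behind the grasp point.
Start: joints at [-1.231, 0.332, -0.065, 1.46, 0.022, 1.35, -0.088], TCP at [221.797, 584.344, 222.576] pointing down, gripper open.
Joint ranges: [-2.6, 2.6], [-0.5, 2.12], [-1.47, 1.34], [0.16, 2.42], [-1.27, 4.41], [0.06, 2.06], [-2.6, 2.6]. Speed limits (rad/s): [2.22, 2.22, 2.79, 2.79, 3.14, 3.14, 3.14].

INTERFACE

Orientations are given as a unit quaternion [w, x, y, z].
In Python, from rig import status, viewer, ticket, models, manip gives the robot as it stands.
- The arm moves only by the tool apply_moves, never from a script. Its argument "plan" is one flat list of numbers, 7 for each row, row after row: the opening, from -1 (shut) to 1 (fully open), then the shift along the world's x, y, z in cm, then the turn, a rotation vector about the world's x, y, z in degrees. A call has 1 to 8 rows; each row is the pose to reach, as a shift and turn from the pose measured when the call began; what a row does not reach only later rows make up. A row lasts 1/12 s, in which the tool goes at most 41.7 mm and 7.16 degrees, less where a joint would pass 70% of its speed; a pose out of reach is approached as far as the arm can. A call with a gripper value outside its range is refused whole. The fingers move at their own pace and stop on an object; "grip_force" is the grip in N (left out, the last holds). Time passes only in rows, so rows that repeat a pose let the fingers close. It gives the time, the measured TCP pose, the force and the opening at its end, in the units of the state.
- status.state(): the state, without advancing time (a new reading comes with each control period).
- viewer.snapshot(name): name is "side" or "top"; returns (picture, depth): 480x640x3 uint8, red, green, blue; 480x640 float32, mm along the optical axis (not along the pixel's ray), 0 where there is no reading.
- viewer.camera_params(name): a dict with "mtx" (3x3 intrinsics, pixels), "camera_from_world" (4x4, takes a point from world to camera coordinates). Camera axes: x right, y down, z forward; pixel columns grow to the right and rows downward; lengths in mm; the calibration is good to about 2 mm. A picture is of the moment at which its call begins. camera_params takes no time and is no camera call.
- ticket.hand_in(): hands the job in, once; it reports no verdict.
Trained networks look in the newest picture that a camera, given by its name, has taken for a name from the list of things; names that differ only in an ending like _2 or _b are one class to them, and where a whole thing is asked for, a point or a joint stands for the part that bears it (a point fixed in the world has none). Each returns a list of dicts, best first, with "score" (0 to 1); they miss things now and then, are a little off and sometimes report something else, mostly with a low value. They report only what shows in the picture. A call takes as long as a camera call. They do not tell look-alikes from the thing itself.
- models.masks_of(name, camera): "pixels" (480x640 bool, what is visible of it).
- models.place_of(name, camera): "centre" ([x, y, z] in mm, in the coordinates of the camera as it stood for that picture, good to about 4 mm: a listed point, or the origin of a listed thing).
The state is a dict: "t": time; "joint_positions": joint angles; "qvel": joint speeds; "joint_torque": joint torques, N m; "ee_pos": TCP position; "ee_rot": TCP orientation; "contact_force": force on the tool from outside, world axes, zero at the start; "ft_torque": the same for the moment, N m; "opening": opening from 0.0 (shut) to 1.0 (fully open).
Only numpy, scipy, OpenCV 4.12 (cv2) and the standard library are available. Lean on these libraries where they do the work, as an engineer would, in place of code of your own. Each camera call takes 0.05 s, during which the arm holds its last target.

TASK

Gently push the loaded solder carrier along its two rails with the fingertips until you feel its pins drop into the locating notches and it lies flat on the rails, then push the hold-down latch round with a fingertip until it lies fully across the carrier's edge. Slide and push only: do not pick up the carrier, and leave the other things on the bench where they are. Finish with the hand clear of everything.

Things in the scene. Friction and masses are not known exactly. Their poses are not given: they have to be found in the camera images.
- rails: Fixed pair of aluminium carrier rails, 166 mm across (x), 380 mm long (y). Origin: centre of the footprint, on the bench. The carrier travels along +y (roughly to the robot's left; yaw within 0.3 rad). Running surface 50 mm up, 30 mm wide per rail; open gap 94 mm wide between them, cross members at both ends up to 24 mm. Side guides rise to 60 mm, about 2 mm side play. No end stop.
- nest (a point): Where the carrier's origin lies once all four pins are down: (0, 80, 50) mm in the rails' frame, axes as the rails'. Each rail has two notches in its running surface, 13 mm long and 10 mm deep: in its outer half at rail y = +140 mm for a front pin, in its inner half at +20 mm for a back pin.
- carrier: Loose solder carrier with a green circuit board: slab 150 (x) by 160 (y, travel) by 8 mm, 0.3 to 0.6 kg. Origin: centre of the slab's underside. Board parts rise to 30 mm above it. Four 8 mm pins stick out 6 mm below: it rides with its underside 56 mm above the bench, drops to 50 mm in the notches (2.5 mm play each way), whose walls then stop it. Starts 70 to 160 mm short; slides with 1.5 to 4 N.
- carrier_back (a point): Centre of the carrier's flat back face, to push on: the slab's end and an upright aluminium bar flush with it, together 18 mm high and 140 mm wide; this point is 80 mm behind (-y) the carrier's origin and 9 mm above it. A like bar stands at the front end.
- latch (a joint): Steel hold-down latch on a vertical pivot by the robot-side rail, rad. 0 = swung away, 0.4 = along the rails' +y, 1.97 = end stop, along the rails' +x across the carrier's edge; at q the arm points along (sin(q-0.4), cos(q-0.4)) in rails' x, y (clockwise from above). Starts at 0 to 0.55; stays where left; about 2 N at the knob moves it.
- latch_pivot (a point): Axis of the latch's pivot, at (-97, 60, 64.5) mm in the rails' frame, 45 mm from the knob. Fixed bracket below it, top at 58 mm. The latch arm, 12 mm wide, lies 61 to 68 mm above the bench: it clears a seated carrier's slab (top 58 mm) but runs against one still riding on its pins (top 64 mm).
- latch_knob (a point): Centre of the upright black finger knob at the latch's free end: 12 mm in diameter, from 61 to 87.5 mm above the bench; this point is at 78 mm.
- spool: Leave alone: solder spool standing on its flange, 56 mm diameter, 45 mm high, beyond the far rail. Origin: centre of its underside.
- flux: Leave alone: amber flux bottle, 38 mm diameter, 85 mm high, beside the robot-side rail. Origin: centre of its underside.
- filter: Leave alone: round grey respirator filter cartridge with a yellow band, 84 mm diameter, 30 mm high. Origin: centre of its underside.
- wheel: Leave alone: black rubber-tyred robot wheel lying flat, 72 mm diameter, 34 mm high. Origin: centre of its underside.
- motor: Leave alone: gear motor, 110 mm long (x), 40 mm wide, 40 mm high. Origin: on the bench below the joint of gearbox and motor.
- driver: Leave alone: screwdriver with a red handle lying on the bench to the left, 170 mm long (x), about 30 mm thick. Origin: under its middle.
There are look-alikes about, which are no part of the job. There is more than one size of the carrier; the one meant has the size given above.

How it is judged:
By the outcome, as a careful person would: the job done as asked, in the order asked, and still so for the second after the job is handed in, with the robot touching nothing.
It also fails if it takes over 51 s, if anything falls off the work surface, if the arm or the gripper's body presses on something with over 40 N, if the wrist force passes 120 N, or if a joint passes its speed limit or range.

## Working session

There is one attempt and no reset: what is moved stays moved. The work goes in short steps, Python scripts to look and compute and a tool call to move; the robot and the scene stay as the last step left them, time stands still between calls to the robot, and variables do not carry over. Pictures are saved under pics/ and viewed, and the job is handed in when it is done.

Besides the shell and the picture viewer there is one more tool, called after "Emit:" as a command line: name --argument value ..., lists and objects as JSON in quotes. apply_moves: Moves the arm, as the interface text tells. Its arguments: {"type":"object","properties":{"plan":{"type":"array","items":{"type":"number"}},"grip_force":{"type":"number"}},"required":["plan"]}

```bash
ls; mkdir -p pics
cat > h.py <<'E'
import numpy as np, cv2
from rig import status, viewer, ticket, models, manip
def w(cam,p):
    T=np.linalg.inv(np.array(viewer.camera_params(cam)["camera_from_world"])); return (T@np.append(p,1))[:3]
def px(cam,p):
    c=viewer.camera_params(cam); q=(np.array(c["camera_from_world"])@np.append(p,1))[:3]; q=np.array(c["mtx"])@q; return q[:2]/q[2]
def snap(cam,name):
    im,d=viewer.snapshot(cam); cv2.imwrite(f"pics/{name}.png",im[:,:,::-1]); np.save(f"pics/{name}.npy",d); return im,d
def cloud(cam,d):
    c=viewer.camera_params(cam);K=np.array(c["mtx"]);T=np.linalg.inv(np.array(c["camera_from_world"]))
    v,u=np.mgrid[:480,:640]; P=np.stack([(u-K[0,2])/K[0,0]*d,(v-K[1,2])/K[1,1]*d,d],-1)
    return P@T[:3,:3].T+T[:3,3]
E
python3 - <<'E'
from h import *
for c in("top","side"):
    snap(c,c+"0")
    for n in("rails","carrier","carrier_back","latch_knob","latch_pivot","latch","flux"):
        try:
            for r in models.place_of(n,c)[:4]:
                print(c,n,round(r["score"],2),np.round(w(c,r["centre"]),1),np.round(px(c,w(c,r["centre"]))))
        except Exception as e: print(n,e)
s=status.state();print(s)
E
```

```text
pics
top carrier 0.58 [604.8 -22.5  54.5] [326. 225.]
top carrier_back 0.82 [ 596.4 -101.    64.1] [360. 227.]
top carrier_back 0.82 [425.2 147.1   8. ] [257. 305.]
top latch_knob 0.73 [530.3  85.8  72.6] [279. 256.]
top latch_pivot 0.93 [515.7  36.1  67.2] [301. 262.]
latch it knows: carrier, carrier_back, driver, filter, flux, latch_knob, latch_pivot, motor, nest, rails, spool, wheel
top flux 0.68 [473.  -52.5  -1.6] [340. 283.]
top flux 0.17 [602.5 -22.3  57.1] [326. 226.]
side rails 0.67 [605.  -27.4   0.7] [327. 263.]
side carrier 0.75 [608.5 -22.9  57.7] [327. 245.]
side carrier 0.7 [375.  141.8   6.6] [222. 264.]
side carrier_back 0.74 [594.7 -99.7  66.8] [342. 258.]
side carrier_back 0.55 [428.3 147.1  11. ] [237. 254.]
side carrier_back 0.42 [520.7  44.5  67.3] [286. 242.]
side latch_knob 0.63 [532.7  88.3  79.7] [280. 230.]
side latch_knob 0.29 [ 597.6 -101.9   63.7] [343. 259.]
side latch_pivot 0.79 [517.9  43.   66.9] [285. 243.]
latch it knows: carrier, carrier_back, driver, filter, flux, latch_knob, latch_pivot, motor, nest, rails, spool, wheel
side flux 0.67 [476.8 -54.2   3.3] [295. 286.]
{'t': 0.7, 'joint_positions': array([-1.23060135,  0.33215979, -0.06473785,  1.46008504,  0.02160267,
        1.34990831, -0.08852751]), 'qvel': array([ 0.00116315,  0.00060053, -0.00052701, -0.00036149, -0.00136417,
       -0.00044691, -0.00025175]), 'joint_torque': array([-1.06038835e-03, -6.22899914e+01,  2.40234146e-02, -3.90079379e+01,
       -6.11327332e-02,  3.14232102e-02,  2.15424905e-05]), 'ee_pos': array([221.77696031, 584.35682272, 222.60789745]), 'ee_rot': array([-2.95547259e-06,  1.80398513e-01,  9.83593601e-01,  6.82378881e-05]), 'contact_force': array([ 0.28464416, -0.00300724,  0.42459587]), 'ft_torque': array([-0.02705436,  0.04621928,  0.01632462]), 'opening': 0.9981706074000791}
```

View pics/top0.png

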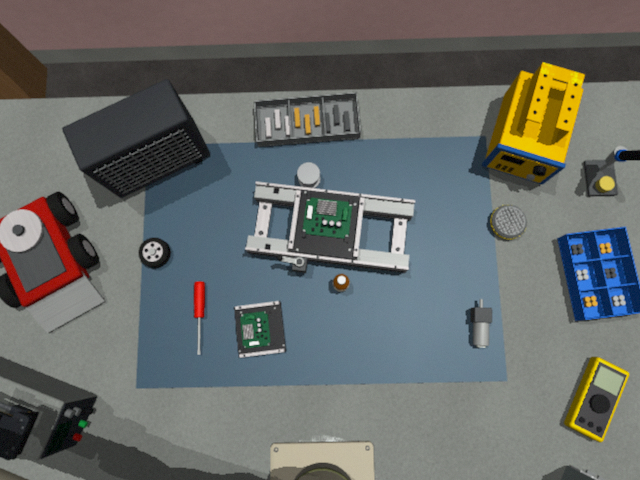

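View pics/side0.png

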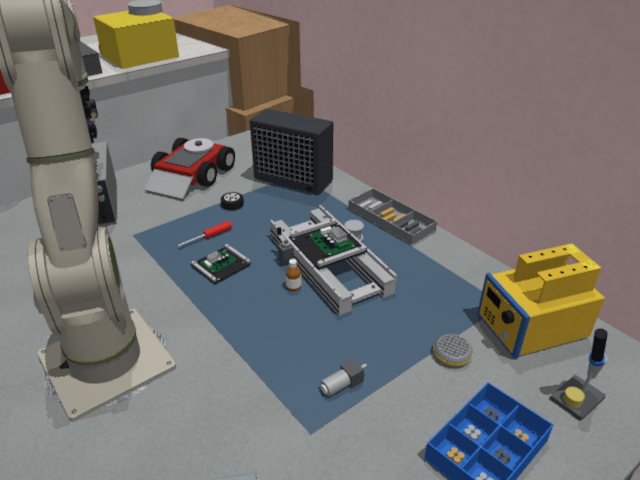

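Run:
```python
from h import *
im=cv2.imread("pics/top0.png"); cv2.imwrite("pics/topz.png",cv2.resize(im[165:300,235:425],None,fx=4,fy=4,interpolation=cv2.INTER_CUBIC))
for c in("top","side"):
    d=np.load(f"pics/{c}0.npy"); P=cloud(c,d).reshape(-1,3); ok=(d.ravel()>0)
    P=P[ok]; b=P[(P[:,2]<5)&(abs(P[:,0]-600)<200)&(abs(P[:,1])<300)]; print(c,"bench z",np.median(b[:,2]))
    yaw=-0.107
    m=(P[:,2]>44)&(P[:,2]<70)&(abs(P[:,0]-605)<130)&(abs(P[:,1]+25)<230)
    Q=P[m]; 
    Q2=Q[(Q[:,2]<66)]
    r=cv2.minAreaRect(Q2[:,:2].astype(np.float32)); print(r)
    for yaw in(-.09,-.1,-.107,-.115,-.125):
        cs,sn=np.cos(yaw),np.sin(yaw); u=Q2[:,0]*cs+Q2[:,1]*sn; v=-Q2[:,0]*sn+Q2[:,1]*cs
        print(yaw,np.percentile(u,[.3,1,99,99.7]).round(1),np.percentile(v,[.3,1,99,99.7]).round(1))
```

```text
top bench z 0.6216824164816899
((604.3311767578125, -31.140060424804688), (380.5065002441406, 249.8773651123047), 81.35000610351562)
-0.09 [484.1 493.8 718.2 727.2] [-167.7 -162.7  208.4  214.1]
-0.1 [484.3 492.9 717.3 726.4] [-161.1 -156.4  214.8  219.5]
-0.107 [484.3 492.3 716.8 725.8] [-156.5 -152.1  218.9  223.4]
-0.115 [484.4 491.5 716.1 725. ] [-151.1 -147.4  223.6  227.8]
-0.125 [484.5 491.1 714.9 723.9] [-144.4 -141.5  230.1  233.2]
side bench z 1.5263837050363236
((605.0818481445312, -33.08941650390625), (396.637939453125, 241.81240844726562), 77.67171478271484)
-0.09 [482.4 493.1 721.3 727.8] [-171.3 -168.7  207.4  214. ]
-0.1 [482.7 492.3 720.4 726.8] [-164.6 -162.2  213.5  219.5]
-0.107 [482.8 491.6 719.8 726.1] [-159.9 -157.8  217.9  223.5]
-0.115 [482.9 490.8 718.9 725.3] [-154.5 -152.6  222.9  228.1]
-0.125 [483.1 489.7 717.7 724.2] [-148.3 -146.2  228.3  233.9]
```

View pics/topz.png

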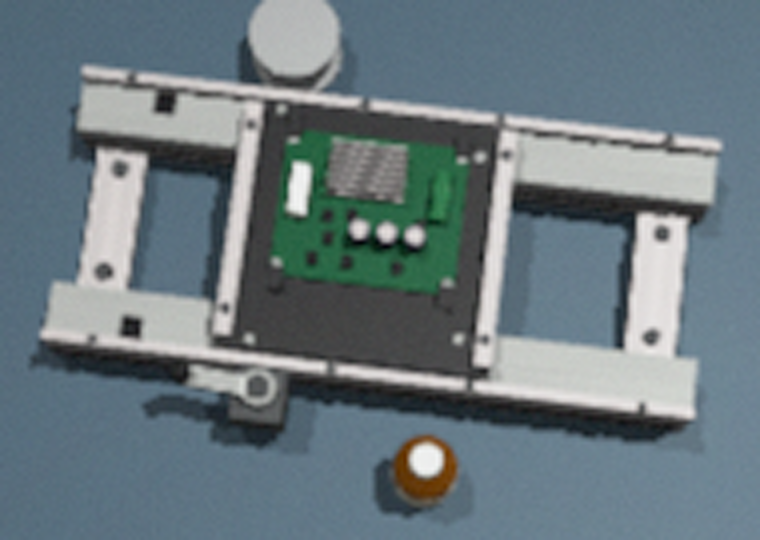

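```bash
cat >> h.py <<'E'
def bp(cam,u,v,z):
    c=viewer.camera_params(cam);K=np.array(c["mtx"]);T=np.linalg.inv(np.array(c["camera_from_world"]))
    r=T[:3,:3]@np.linalg.inv(K)@np.array([u,v,1.]);o=T[:3,3];return o+r*(z-o[2])/r[2]
E
python3 - <<'E'
from h import *
f=lambda x,y,z:bp("top",235+(x+.5)/4-.5,165+(y+.5)/4-.5,z)
N1=f(165,101,50);N2=f(131,326,50);print("notches",N1,N2,N1-N2, "yaw",np.arctan2((N1-N2)[1],(N1-N2)[0]))
A=[f(*p,60) for p in((82,67),(721,143),(40,347),(694,419))];
for a in A: print(a.round(1))
print((A[0]-A[1])[:2],np.linalg.norm((A[0]-A[1])),np.linalg.norm(A[2]-A[3]),np.linalg.norm(A[0]-A[2]),np.mean(A,0))
for i,j in((0,1),(2,3)):
    e=A[i]-A[j];print("yaw",-np.arctan2(e[0],e[1]))
# carrier corners at z: bar tops 56+18=74
for p in((243,104),(517,118),(210,335),(490,374)): print("bar",f(*p,74).round(1))
print("pivot",f(259,387,68), "pivotpx")
im=cv2.imread("pics/side0.png"); cv2.imwrite("pics/sidez.png",cv2.resize(im[195:315,255:405],None,fx=5,fy=5,interpolation=cv2.INTER_CUBIC))
E
```

```text
notches [695.34552254  95.64663459  50.        ] [558.75176493 116.14871652  50.        ] [136.59375761 -20.50208193   0.        ] yaw -0.14898315569736492
[714.7 144.1  60. ]
[ 657.8 -232.7   60. ]
[545.7 167.8  60. ]
[ 494.7 -208.1   60. ]
[ 56.91064426 376.78444269] 381.0581814931955 379.38570495438773 170.6053933613678 [603.21622915 -32.22527994  60.        ]
yaw -0.1499098185290013
yaw -0.1350497758514117
bar [684.9  47.4  74. ]
bar [ 672.1 -112.5   74. ]
bar [547.8  67.9  74. ]
bar [521.3 -91.6  74. ]
pivot [517.93368398  40.50702502  68.        ] pivotpx
```

```bash
python3 - <<'E'
from h import *
yaw=-0.11
E
true
```

```text
(no output)
```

View pics/sidez.png

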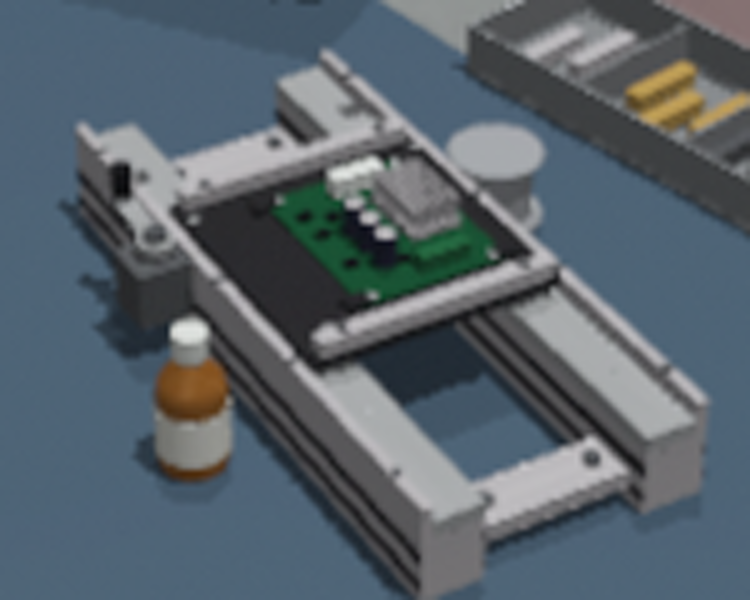

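Both views agree. The carrier (top pixel 326,225) sits about 70 mm short on rails yawed about -0.145 rad. The latch knob (279,256) is at roughly q = 0.54. The front notches show at (276,190) and (268,246). The small carrier at (260,330) and the loose items are not part of the job. I'll move to behind the carrier now.

Emit:
apply_moves --plan '[-0.2, 36.8, -72, 2, 0, 0, -77.5, -0.2, 36.8, -72, 2, 0, 0, -77.5, -0.2, 36.8, -72, 2, 0, 0, -77.5, -0.2, 36.8, -72, 2, 0, 0, -77.5, -0.2, 36.8, -72, 2, 0, 0, -77.5, -0.2, 36.8, -72, 2, 0, 0, -77.5, -0.2, 36.8, -72, 2, 0, 0, -77.5, -0.2, 36.8, -72, 2, 0, 0, -77.5]'

```text
t: 1.37
ee_pos: [374.0, 285.7, 231.1]
ee_rot: [-0.0, 0.632, 0.775, 0.0]
contact_force: [1.5, 0.5, -0.4]
opening: 0.48
```

Emit:
apply_moves --plan '[-0.2, 21.6, -42.2, 0, 0, 0, -19.8, -0.2, 21.6, -42.2, 0, 0, 0, -19.8, -0.2, 21.6, -42.2, 0, 0, 0, -19.8, -0.2, 21.6, -42.2, 0, 0, 0, -19.8, -0.2, 21.6, -42.2, 0, 0, 0, -19.8, -0.2, 21.6, -42.2, 0, 0, 0, -19.8, -0.2, 21.6, -42.2, 0, 0, 0, -19.8, -0.2, 21.6, -42.2, 0, 0, 0, -19.8]'

```text
t: 2.03
ee_pos: [525.7, -11.2, 231.5]
ee_rot: [0.0, 0.756, 0.655, 0.001]
contact_force: [0.9, 1.0, 0.2]
opening: 0.402
```

Emit:
apply_moves --plan '[-0.2, 6, -12, 0, 0, 0, 0, -0.2, 6, -12, 0, 0, 0, 0, -0.2, 6, -12, 0, 0, 0, 0, -0.2, 6, -12, 0, 0, 0, 0]'

```text
t: 2.37
ee_pos: [586.4, -137.9, 231.5]
ee_rot: [0.002, 0.758, 0.652, 0.0]
contact_force: [0.0, -1.2, 0.1]
opening: 0.399
```

Emit:
apply_moves --plan '[-0.2, 0.3, -0.2, -4, 0, 0, 0, -0.2, 0.3, -0.2, -8, 0, 0, 0, -0.2, 0.3, -0.2, -12, 0, 0, 0, -0.2, 0.3, -0.2, -15, 0, 0, 0, -0.2, 0.3, -0.2, -17, 0, 0, 0, -0.2, 0.3, -0.2, -17.3, 0, 0, 0, -0.2, 0.3, -0.2, -17.3, 0, 0, 0]'

```text
t: 2.95
ee_pos: [588.8, -139.6, 57.8]
ee_rot: [0.001, 0.758, 0.653, -0.001]
contact_force: [-0.3, -0.2, 0.5]
opening: 0.4
```

Run:
```python
from h import *
im,d=snap("side","side1")
cv2.imwrite("pics/side1z.png",cv2.resize(im[175:315,255:405,::-1],None,fx=4,fy=4,interpolation=cv2.INTER_CUBIC))
s=status.state();print(s["ee_pos"],s["contact_force"])
```

```text
[ 589.78326666 -139.92761922   59.35625098] [0.97902792 0.1551198  1.10768181]
```

View pics/side1z.png

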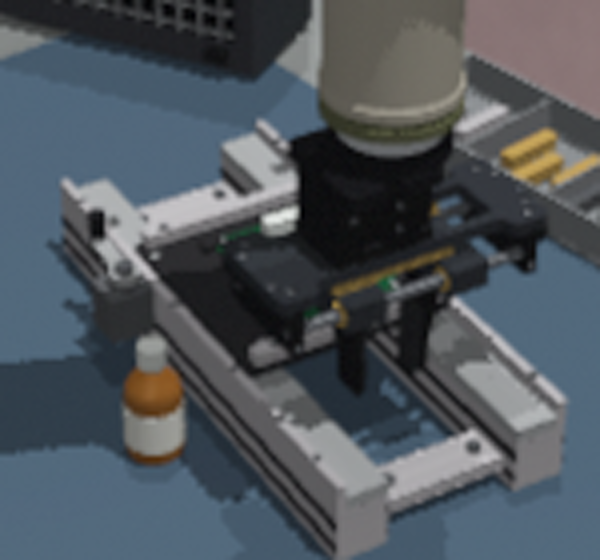

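Emit:
apply_moves --plan '[-0.2, 0.17, 1.19, -0.1, 0, 0, 0, -0.2, 0.32, 2.18, -0.1, 0, 0, 0, -0.2, 0.38, 2.57, -0.1, 0, 0, 0, -0.2, 0.43, 2.97, -0.1, 0, 0, 0, -0.2, 0.49, 3.37, -0.1, 0, 0, 0, -0.2, 0.55, 3.76, -0.1, 0, 0, 0, -0.2, 0.61, 4.16, -0.1, 0, 0, 0, -0.2, 0.66, 4.55, -0.1, 0, 0, 0]'

```text
t: 3.67
ee_pos: [597.1, -96.2, 59.8]
ee_rot: [0.004, 0.758, 0.652, 0.0]
contact_force: [-0.8, -7.6, 5.2]
opening: 0.403
```

Emit:
apply_moves --plan '[-0.2, 0.06, 0.4, 0, 0, 0, 0, -0.2, 0.12, 0.79, 0, 0, 0, 0, -0.2, 0.17, 1.19, 0, 0, 0, 0, -0.2, 0.23, 1.58, 0, 0, 0, 0, -0.2, 0.29, 1.98, 0, 0, 0, 0, -0.2, 0.35, 2.38, 0, 0, 0, 0, -0.2, 0.4, 2.77, 0, 0, 0, 0, -0.2, 0.46, 3.17, 0, 0, 0, 0]'

```text
t: 4.33
ee_pos: [602.1, -65.3, 60.6]
ee_rot: [0.004, 0.758, 0.652, 0.0]
contact_force: [-1.1, -6.1, 3.6]
opening: 0.402
```

Run:
```python
from h import *
im,d=snap("side","side2")
cv2.imwrite("pics/side2z.png",cv2.resize(im[175:315,255:405,::-1],None,fx=4,fy=4,interpolation=cv2.INTER_CUBIC))
s=status.state();print(s["ee_pos"],s["contact_force"])
```

```text
[602.27983362 -64.23240997  60.56508429] [-0.69367033 -4.97743619  4.90124296]
```

View pics/side2z.png

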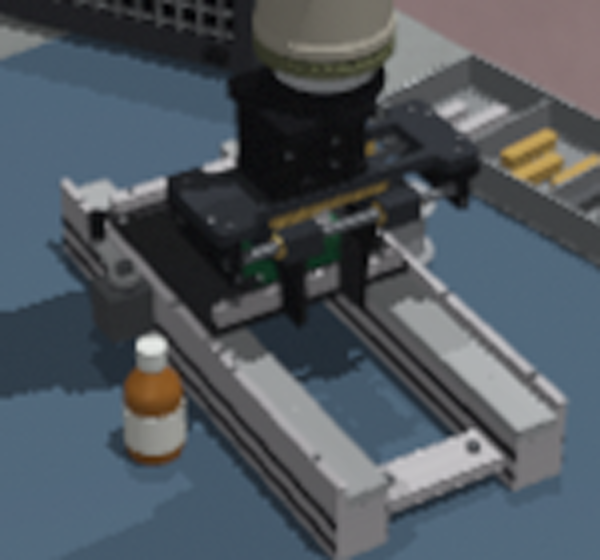

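Emit:
apply_moves --plan '[-0.2, 0.04, 0.3, -0.1, 0, 0, 0, -0.2, 0.09, 0.59, -0.2, 0, 0, 0, -0.2, 0.13, 0.89, -0.3, 0, 0, 0, -0.2, 0.17, 1.19, -0.3, 0, 0, 0, -0.2, 0.2, 1.38, -0.3, 0, 0, 0, -0.2, 0.23, 1.58, -0.3, 0, 0, 0]'

```text
t: 4.88
ee_pos: [605.0, -49.5, 58.4]
ee_rot: [0.005, 0.758, 0.652, 0.001]
contact_force: [-0.6, -5.8, 4.6]
opening: 0.401
```

Emit:
apply_moves --plan '[-0.2, 0.03, 0.2, 0, 0, 0, 0, -0.2, 0.06, 0.4, 0, 0, 0, 0, -0.2, 0.06, 0.4, 0, 0, 0, 0]'

```text
t: 5.13
ee_pos: [605.6, -44.6, 58.4]
ee_rot: [0.005, 0.758, 0.652, 0.001]
contact_force: [-0.4, -0.6, 1.3]
opening: 0.396
```

Emit:
apply_moves --plan '[-0.2, 0.02, 0.15, 0, 0, 0, 0, -0.2, 0.03, 0.3, 0, 0, 0, 0, -0.2, 0.03, 0.3, 0, 0, 0, 0]'

```text
t: 5.38
ee_pos: [606.0, -41.3, 58.4]
ee_rot: [0.005, 0.758, 0.652, 0.001]
contact_force: [-0.9, -2.0, 0.1]
opening: 0.399
```

Emit:
apply_moves --plan '[-0.2, 0.02, 0.15, 0, 0, 0, 0, -0.2, 0.03, 0.2, 0, 0, 0, 0, -0.2, 0.03, 0.2, 0, 0, 0, 0]'

```text
t: 5.63
ee_pos: [606.1, -40.7, 58.5]
ee_rot: [0.006, 0.758, 0.652, 0.0]
contact_force: [-1.1, -7.5, 0.7]
opening: 0.403
```

Run:
```python
from h import *
im,d=snap("side","side3")
cv2.imwrite("pics/side3z.png",cv2.resize(im[175:315,255:405,::-1],None,fx=5,fy=4,interpolation=cv2.INTER_CUBIC))
s=status.state();print(s["ee_pos"],s["contact_force"])
```

```text
[606.10734722 -40.73903114  58.45653471] [-0.55598333 -7.14226965  0.02904007]
```

View pics/side3z.png

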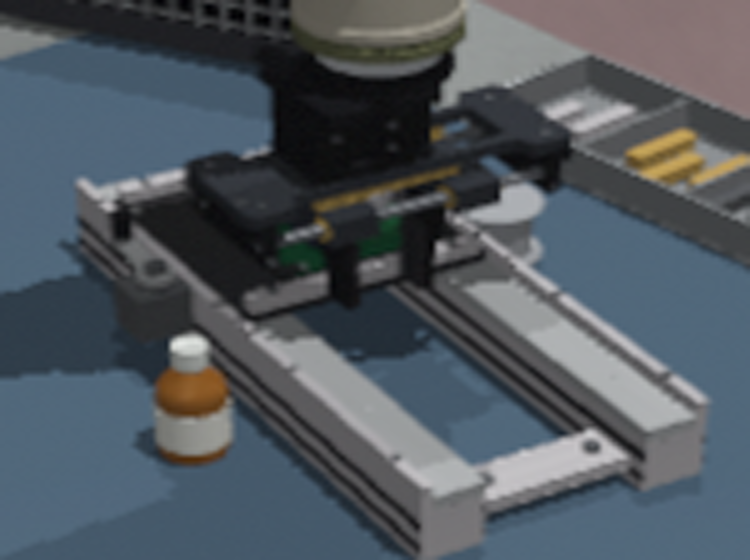

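Motion stopped at y = -40.7 with the force rising, so the pins look to be against the notch walls. I'll back off, lift and check the depth.

Emit:
apply_moves --plan '[-0.2, -0.15, -1, 0, 0, 0, 0, -0.2, -0.43, -3, 0, 0, 0, 0, -0.2, -0.43, -3, 4, 0, 0, 0, -0.2, -0.43, -3, 8, 0, 0, 0, -0.2, -2, -6, 12, 0, 0, 0, -0.2, -4, -10, 12, 0, 0, 0, -0.2, -6, -14, 12, 0, 0, 0, -0.2, -8, -18, 12, 0, 0, 0]'

```text
t: 6.35
ee_pos: [533.3, -206.7, 179.5]
ee_rot: [0.006, 0.758, 0.652, 0.001]
contact_force: [1.4, -1.3, -0.7]
opening: 0.399
```

```bash
cat > chk.py <<'E'
from h import *
import sys
t=sys.argv[1]
a=-0.145;c,s=np.cos(a),np.sin(a);O=np.array([605,-32.4])
R=np.array([[c,-s],[s,c]])
for cam in("top","side"):
    im,d=snap(cam,cam+t)
    P=cloud(cam,d); Q=(P[...,:2]-O)@R; z=P[...,2]; ok=d>0
    def reg(n,x0,x1,y0,y1,zm=90):
        m=ok&(Q[...,0]>x0)&(Q[...,0]<x1)&(Q[...,1]>y0)&(Q[...,1]<y1)&(z<zm)&(z>20)
        print(cam,n,m.sum(),np.percentile(z[m],[10,50,90]).round(1) if m.sum() else "")
    reg("railL run",-78,-52,-150,-60);reg("railR run",52,78,-150,-60)
    for x0,x1 in((-65,-35),(60,70)):
        for y0,y1 in((15,40),(70,100),(110,145)): reg(f"slab{x0},{y0}",x0,x1,y0,y1)
    reg("bench?",150,200,-50,0) 
    for n in("carrier","carrier_back","latch_knob","latch_pivot"):
        for r in models.place_of(n,cam)[:2]:
            W=w(cam,r["centre"]); print(cam,n,round(r["score"],2),W.round(1),"rails",((W[:2]-O)@R).round(1))
E
python3 chk.py 4
python3 - <<'E'
import cv2
im=cv2.imread("pics/top4.png"); cv2.imwrite("pics/top4z.png",cv2.resize(im[165:300,235:425],None,fx=4,fy=4,interpolation=cv2.INTER_CUBIC))
im=cv2.imread("pics/side4.png"); cv2.imwrite("pics/side4z.png",cv2.resize(im[195:315,255:405],None,fx=5,fy=5,interpolation=cv2.INTER_CUBIC))
E
```

```text
top railL run 397 [47.4 50.1 52.9]
top railR run 444 [47.2 50.5 57.2]
top slab-65,15 133 [55.2 58.5 60.8]
top slab-65,70 160 [55.3 57.7 60.5]
top slab-65,110 189 [55.4 58.3 60.7]
top slab60,15 41 [55.7 58.9 63.7]
top slab60,70 51 [55.  58.4 61.8]
top slab60,110 58 [55.  58.6 62.1]
top bench? 0 
top carrier 0.86 [615.6  47.9  50.5] rails [-1.1 81. ]
top carrier 0.84 [369.9 135.3  -0.8] rails [-256.9  132. ]
top carrier_back 0.83 [426.7 145.8   7.2] rails [-202.2  150.5]
top carrier_back 0.79 [603.5 -28.3  59.5] rails [-2.1  3.8]
top latch_knob 0.54 [526.1  91.   74.6] rails [-95.9 110.7]
top latch_knob 0.39 [471.7 -53.   -2.6] rails [-129.   -39.6]
top latch_pivot 0.39 [614.3  51.   51.3] rails [-2.8 83.9]
side railL run 182 [48.7 51.1 55. ]
side railR run 261 [48.6 51.5 58. ]
side slab-65,15 37 [57.6 59.2 62.5]
side slab-65,70 67 [56.4 59.  61.4]
side slab-65,110 79 [55.9 58.4 62. ]
side slab60,15 0 
side slab60,70 0 
side slab60,110 0 
side bench? 0 
side carrier 0.77 [376.4 144.4   7.1] rails [-251.7  141.9]
side carrier 0.71 [615.7  52.2  54.2] rails [-1.7 85.3]
side carrier_back 0.89 [432.4 149.5  12.7] rails [-197.1  155.1]
side carrier_back 0.78 [605.9 -29.5  58. ] rails [0.4 3. ]
side latch_knob 0.64 [619.2  50.8  51.2] rails [ 2.  84.4]
side latch_knob 0.41 [531.7  90.3  80.1] rails [-90.2 110.8]
side latch_pivot 0.91 [518.3  42.5  68.7] rails [-96.6  61.6]
```

View pics/top4z.png

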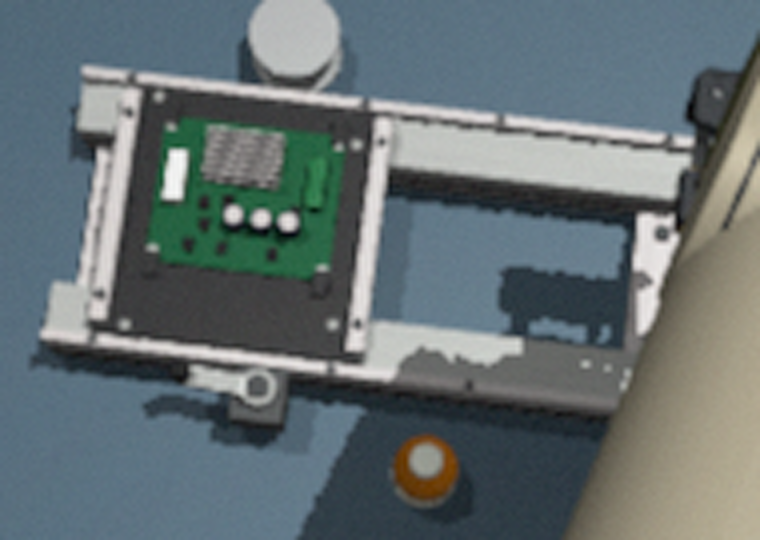

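View pics/side4z.png

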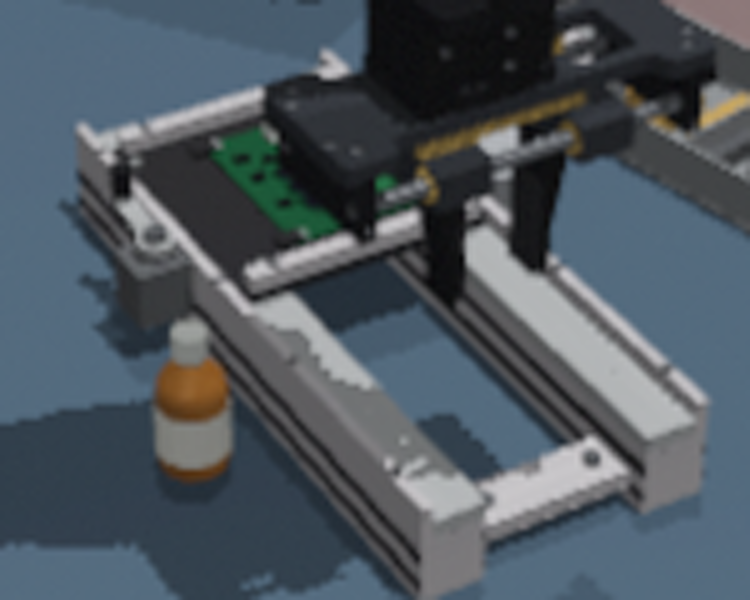

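The carrier is seated. Its slab top measures about 58.5 mm at all visible patches, so it lies flat on the 50 mm rails, at rails y of about 81. The latch is unmoved, with its arm still pointing roughly +y. Next I'll go to the robot side of the knob with the fingers shut and the face square to the knob's chord.

Emit:
apply_moves --plan '[-1, -1.6, 32, 0, 0, 0, 41.9, -1, -1.6, 32, 0, 0, 0, 41.9, -1, -1.6, 32, 0, 0, 0, 41.9, -1, -1.6, 32, 0, 0, 0, 41.9, -1, -1.6, 32, 0, 0, 0, 41.9, -1, -1.6, 32, 0, 0, 0, 41.9, -1, -1.6, 32, 0, 0, 0, 41.9, -1, -1.6, 32, 0, 0, 0, 41.9]'

```text
t: 7.52
ee_pos: [517.2, 120.2, 178.2]
ee_rot: [0.005, 0.472, 0.882, 0.002]
contact_force: [0.8, 0.3, -0.7]
opening: 0.008
```

Emit:
apply_moves --plan '[-1, 0, 0, 0, 0, 0, 0]'

```text
t: 7.6
ee_pos: [516.0, 127.7, 177.8]
ee_rot: [0.004, 0.468, 0.884, 0.003]
contact_force: [-0.2, 0.7, -0.6]
opening: 0.006
```

Emit:
apply_moves --plan '[-1, 0.1, -1, -3, 0, 0, 0, -1, 0.1, -1.1, -6, 0, 0, 0, -1, 0.1, -1.1, -8.5, 0, 0, 0, -1, 0.1, -1.1, -10, 0, 0, 0, -1, 0.1, -1.1, -10.6, 0, 0, 0, -1, 0.1, -1.1, -10.6, 0, 0, 0]'

```text
t: 8.1
ee_pos: [516.2, 116.5, 70.6]
ee_rot: [0.003, 0.468, 0.884, 0.002]
contact_force: [-0.0, 0.8, -0.2]
opening: 0.006
```

Run:
```python
from h import *
s=status.state();print(s["ee_pos"],s["contact_force"])
im,d=snap("side","side5")
cv2.imwrite("pics/side5z.png",cv2.resize(im[175:315,225:375,::-1],None,fx=5,fy=4,interpolation=cv2.INTER_CUBIC))
im,d=snap("top","top5")
cv2.imwrite("pics/top5z.png",cv2.resize(im[165:300,235:425,::-1],None,fx=4,fy=4,interpolation=cv2.INTER_CUBIC))
```

```text
[516.21354605 116.50965241  70.64965893] [-0.04129514  0.80030189 -0.18023399]
```

View pics/side5z.png

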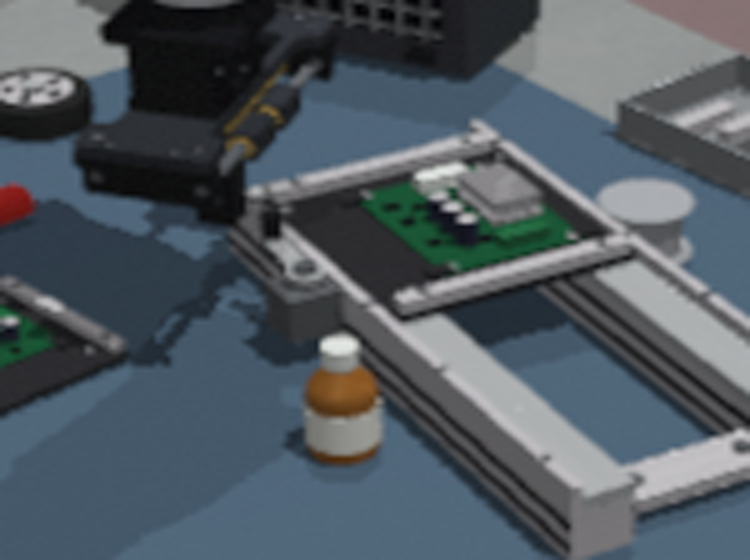

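View pics/top5z.png

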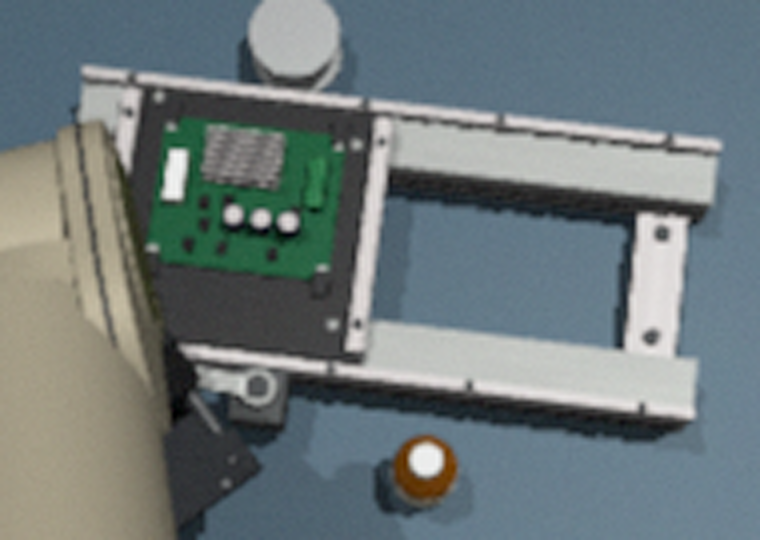

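Emit:
apply_moves --plan '[-1, 0.43, -0.68, 0, 0, 0, 0, -1, 0.75, -1.18, 0, 0, 0, 0, -1, 1.07, -1.69, 0, 0, 0, 0, -1, 1.39, -2.2, 0, 0, 0, 0, -1, 1.66, -2.62, 0, 0, 0, 0, -1, 1.93, -3.04, 0, 0, 0, 0, -1, 2.19, -3.46, 0, 0, 0, 0, -1, 2.46, -3.88, 0, 0, 0, 0]'

```text
t: 8.87
ee_pos: [544.7, 83.2, 74.6]
ee_rot: [0.005, 0.465, 0.885, 0.007]
contact_force: [-0.7, 2.9, 0.4]
opening: 0.009
```

Run:
```python
from h import *
s=status.state();print(s["ee_pos"],s["contact_force"])
im,d=snap("side","side6")
cv2.imwrite("pics/side6z.png",cv2.resize(im[175:315,225:375,::-1],None,fx=5,fy=4,interpolation=cv2.INTER_CUBIC))
```

```text
[544.7439267   83.21509567  74.63577752] [-0.70822658  2.91127434  0.4272735 ]
```

View pics/side6z.png

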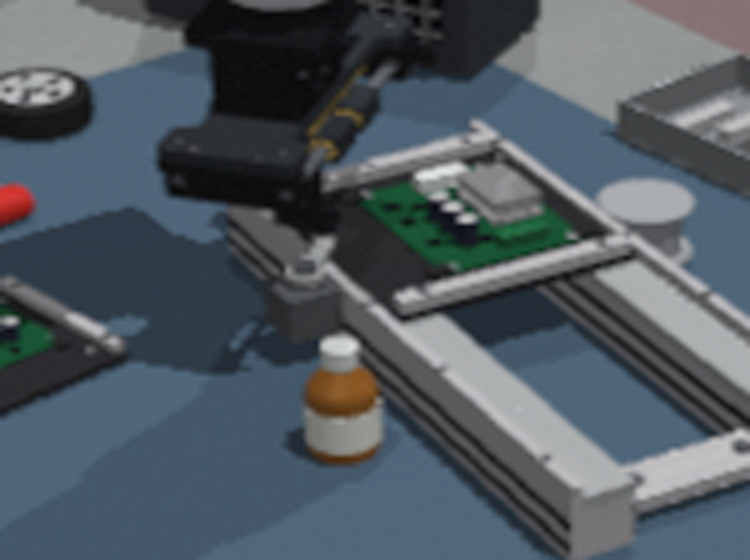

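Emit:
apply_moves --plan '[-1, 0.2, -0.5, -0.15, 0, 0, 0, -1, 0.4, -0.95, -0.3, 0, 0, 0, -1, 0.6, -1.4, -0.3, 0, 0, 0, -1, 0.75, -1.85, -0.3, 0, 0, 0, -1, 0.9, -2.3, -0.3, 0, 0, 0, -1, 1.05, -2.7, -0.3, 0, 0, 0, -1, 1.2, -3.0, -0.3, 0, 0, 0, -1, 1.3, -3.2, -0.3, 0, 0, 0]'

```text
t: 9.58
ee_pos: [555.5, 47.4, 70.4]
ee_rot: [0.003, 0.467, 0.884, 0.005]
contact_force: [-10.2, 9.4, 5.1]
opening: 0.001
```

Run:
```python
from h import *
s=status.state();print(s["ee_pos"],s["contact_force"])
im,d=snap("side","side7")
cv2.imwrite("pics/side7z.png",cv2.resize(im[175:315,225:375,::-1],None,fx=5,fy=4,interpolation=cv2.INTER_CUBIC))
```

```text
[555.52892553  47.44896879  70.43965088] [-10.22382476   9.410323     5.06874413]
```

View pics/side7z.png

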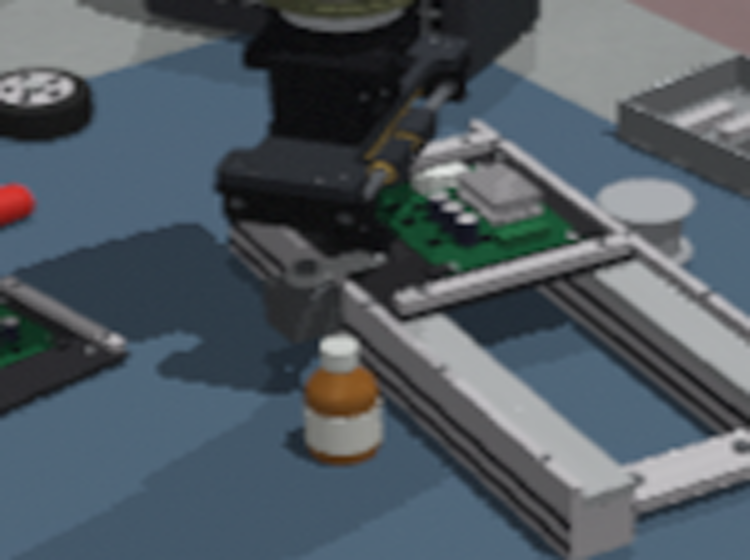

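Emit:
apply_moves --plan '[-1, 0, -0.3, 0, 0, 0, 0, -1, 0, -0.5, 0, 0, 0, 0, -1, 0, -0.5, 0, 0, 0, 0]'

```text
t: 9.88
ee_pos: [555.1, 47.1, 70.6]
ee_rot: [0.002, 0.466, 0.885, 0.007]
contact_force: [-1.6, 16.7, 1.6]
opening: 0.007
```

The latch is firm against its stop: 17 N and no further motion. I'll retreat and check.

Emit:
apply_moves --plan '[-1, -0.3, 0.5, 0, 0, 0, 0, -1, -0.8, 1.5, 0, 0, 0, 0, -1, -0.9, 2, 3, 0, 0, 0, -1, -0.9, 2, 7, 0, 0, 0, -1, -0.9, 2, 11, 0, 0, 0, -1, -0.9, 4, 14, 0, 0, 0, -1, -3, 7.5, 15, 0, 0, 0, -1, -5, 11, 15, 0, 0, 0]'

```text
t: 10.55
ee_pos: [506.4, 156.7, 223.7]
ee_rot: [0.004, 0.468, 0.884, 0.008]
contact_force: [-0.2, 0.3, 0.0]
opening: 0.005
```

Emit:
apply_moves --plan '[-1, -4, 20, 0, 0, 0, 0, -1, -4, 20, 0, 0, 0, 0, -1, -4, 20, 0, 0, 0, 0, -1, -4, 20, 0, 0, 0, 0, -1, -4, 20, 0, 0, 0, 0, -1, -4, 20, 0, 0, 0, 0, -1, -4, 20, 0, 0, 0, 0]'

```text
t: 11.13
ee_pos: [464.9, 358.5, 222.8]
ee_rot: [0.004, 0.466, 0.885, 0.008]
contact_force: [0.5, -0.9, -0.1]
opening: 0.005
```

```bash
python3 chk.py 8
python3 - <<'E'
import cv2
im=cv2.imread("pics/top8.png"); cv2.imwrite("pics/top8z.png",cv2.resize(im[165:300,235:425],None,fx=4,fy=4,interpolation=cv2.INTER_CUBIC))
im=cv2.imread("pics/side8.png"); cv2.imwrite("pics/side8z.png",cv2.resize(im[195:315,255:405],None,fx=5,fy=5,interpolation=cv2.INTER_CUBIC))
E
```

```text
top railL run 403 [47.2 50.2 53. ]
top railR run 452 [47.5 50.7 57.9]
top slab-65,15 137 [54.8 57.9 61.5]
top slab-65,70 160 [55.5 58.  60.7]
top slab-65,110 191 [55.2 58.2 61.5]
top slab60,15 44 [54.7 58.7 62.8]
top slab60,70 51 [54.1 58.1 61.3]
top slab60,110 60 [55.8 58.6 62.5]
top bench? 0 
top carrier 0.74 [368.7 140.2   0.6] rails [-258.8  136.7]
top carrier 0.7 [617.1  50.3  54.6] rails [ 0.1 83.6]
top carrier_back 0.8 [430.4 148.3  10.7] rails [-198.8  153.6]
top carrier_back 0.62 [604.3 -30.4  59.9] rails [-1.   1.9]
top latch_knob 0.66 [562.   34.4  76.7] rails [-52.2  59.9]
top latch_pivot 0.76 [518.5  38.3  64.7] rails [-95.8  57.5]
side railL run 188 [48.2 51.  55.5]
side railR run 261 [48.5 51.5 58.7]
side slab-65,15 43 [57.6 60.1 64.9]
side slab-65,70 33 [56.6 59.2 61.6]
side slab-65,110 79 [56.6 59.2 61.3]
side slab60,15 12 [59.1 61.8 64.7]
side slab60,70 14 [56.7 58.6 61.4]
side slab60,110 12 [60.  62.4 65.8]
side bench? 0 
side carrier 0.65 [374.5 140.6   6.8] rails [-253.1  137.9]
side carrier 0.62 [619.5  51.9  52.5] rails [ 2.1 85.5]
side carrier_back 0.85 [608.8 -28.2  59.2] rails [3.1 4.7]
side carrier_back 0.66 [429.6 149.6   9.4] rails [-199.8  154.7]
side latch_knob 0.5 [564.9  38.4  79.7] rails [-49.9  64.3]
side latch_pivot 0.68 [518.4  42.3  67.4] rails [-96.5  61.4]
```

View pics/top8z.png

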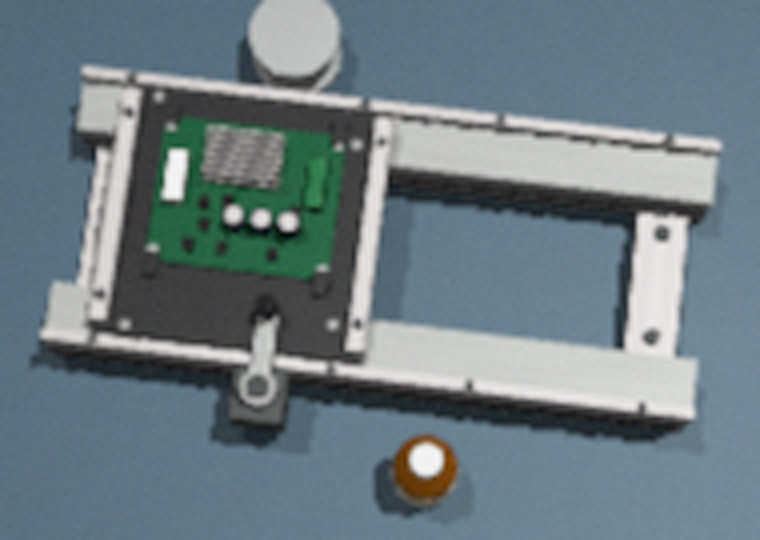

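View pics/side8.png

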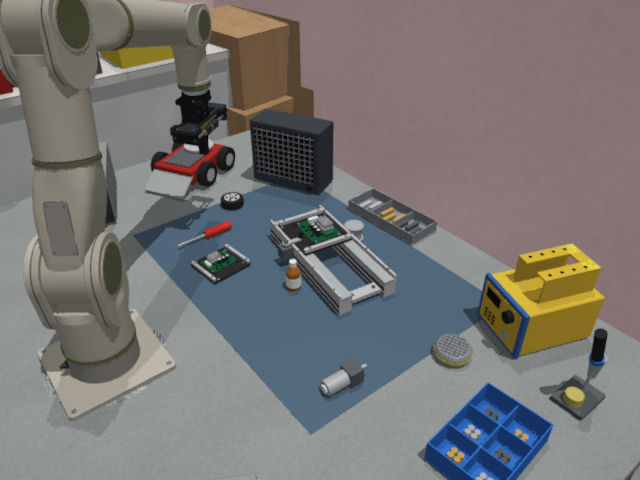

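View pics/side8z.png

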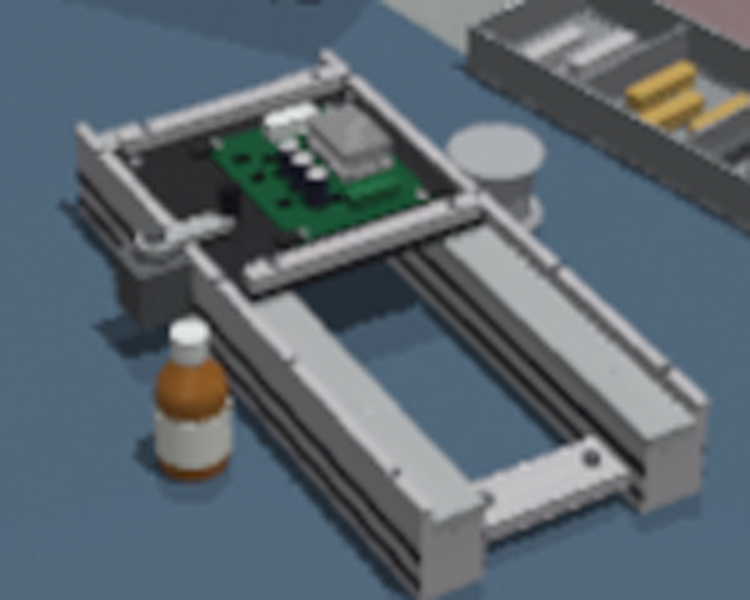

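The top view shows the latch lying across the carrier's edge, with its knob at crop (265,308), which is rails (-52, 60), its end-stop position. The carrier is flat in the nest, the flux bottle and spool have not moved, and the hand is well clear.

```bash
python3 -c "
from rig import status,ticket
s=status.state();print(s['t'],s['ee_pos'],s['contact_force'],abs(s['qvel']).max())
print(ticket.hand_in())"
```

```text
11.6333 [466.58548878 356.2798374  223.81635955] [ 0.82962328 -0.44519925 -0.31288437] 0.0027479776862223146
the job is handed in; nothing more can be done
None
```

I pushed the carrier about 70 mm along the rails from its back face until its pins dropped and the notch walls stopped it. Then I pushed the latch knob round with the shut fingertips to its end stop. I handed the job in at 11.6 s of the 51 s allowed.

**Carrier:** The top camera puts the slab top at about 58 mm on all six patches, so it lies flat and seated. The networks place it at rails (0 to 2, 84 to 85) mm against the nest at (0, 80), within their few millimetres of error. The side camera reads 1 to 4 mm higher, and its highest patches had only 12 to 14 pixels each.

**Latch:** The knob measures rails (-52, 60) mm from the top camera, exactly its end-stop position, and (-50, 64) from the side. The push met about 17 N with no further motion.

**Other things:** The flux bottle and spool look unmoved in the close-ups. I compared the rest only by eye in the wide picture.

**Hand:** It is clear, about 220 mm above the bench, at rest with under 1 N on the tool.

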